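# Pull the rejected powder jars from under the lamp

## Task

Two of the four jars in the leaning kit rack under the lamp bar are rejects: an upright tab stands on the cap. Take these two out and stand both upright on the floor of the side bin, lowering each gently until it touches the floor before you let go, since the height of that floor is not known beforehand; do not drop or slam them. Leave the two plain-capped jars in their pockets and the mug, the tape roll and the brush where they are.

Things in the scene. Friction and masses are not known exactly. Their poses are not given: they have to be found in the camera images.
- rack: fixed black rack, 310 mm wide, with a row of four round pockets 44 mm across, 40 mm deep, at y = -120, -40, 40, 120 mm. Origin on the table under its middle, y along the row, z up. Its face slopes 30 degrees and faces -x (the robot), its far edge about 115 mm high, so the jars lean with their caps to -x.
- lamp_mid (a point): middle of the fixed lamp bar over the jars: 16 mm thick, 14 mm high, level along the rack's y, on bent posts at the rack's x = 75, y = -175 and 175 mm. It is in the way of a gripper that comes straight down on a jar, not of one that comes along the jars' axes.
- reject_a: REJECT: round screw-cap jar, 40 mm diameter, 80 mm from underside to the flat cap top (white body 58 mm, grey cap 22 mm, same diameter), about 90 g; origin: centre of its underside, z along its axis to the cap. Starts leaning 30 degrees in a rack pocket, about 40 mm standing out. On the cap stands a grey tab, 30 mm wide along the jar's y, 8 mm thick along x and 22 mm high.
- reject_b: REJECT: the same tabbed jar as reject_a (tab on the cap, same sizes and origin).
- good_a: good jar: round screw-cap jar, 40 mm diameter, 80 mm from underside to the flat cap top (white body 58 mm, grey cap 22 mm, same diameter), about 90 g; origin: centre of its underside, z along its axis to the cap. Starts leaning 30 degrees in a rack pocket, about 40 mm standing out. Its cap is plain and flat: leave it in its pocket.
- good_b: good jar: the same plain-capped jar as good_a.
- bin: fixed grey open side bin, 200 mm (x) by 150 mm (y) outside, walls 5 mm thick and 60 mm high; origin on the table under its middle, z up. Inside lies a flat black adjustable floor, level, whose upper side stands anywhere from 10 to 36 mm above the table; it is firm, so feel for it at 15 mm/s or so: over about 35 N on it is too hard.
- mug: bystander: black mug, 82 mm across, 95 mm high; origin: centre of its underside, handle at its +y.
- tape_roll: bystander: cardboard tape roll standing on its end, 60 mm across, 48 mm high; origin: centre of its underside.
- brush: bystander: hand brush lying on the table along its own x; origin: on its underside.

How it is judged:
By the outcome, as a careful person would: the job done as asked, in the order asked, and still so for the second after the job is handed in, with the robot touching nothing.
It also fails if it takes over 69 s, if anything falls off the work surface, if the arm or the gripper's body presses on something with over 40 N, if the wrist force passes 120 N, or if a joint passes its speed limit or range.

## Robot

A 7-joint arm with a two-finger parallel gripper is mounted at the origin on the work surface. World frame = base frame: x ahead of the robot, y to its left, z up, the work surface at z = 0. Lengths are in m, angles in rad, forces in N, time in s.
With the tool pointing down it reaches from about 0.425 to 0.925 m from the base axis. Payload 6.8 kg.
Tool frame: the origin (TCP) lies at the very end of the fingers, on their centre line; the grasp point (between the pads) lies 19 mm behind it (grip_point_offset is the distance from the TCP to the grasp point, in m); z points along the fingers, y is the line along which they close (so a half turn about z gives the same grasp; the last joint's range is limited). The gripper opens to 85 mm and grips with 20 to 120 N. Pads are 22 mm wide; open, the fingers measure 114 mm over their backs; the gripper's body (76 mm by 85 mm) begins 54 mm behind the grasp point. The pads swing forward as they close: fully open they stand 13 mm farther back than shut.
Start: joints at [1.122, 0.477, 0.022, 1.555, -0.011, 1.109, -0.083], TCP at [0.226, -0.636, 0.202] pointing down, gripper open.
Joint ranges: [-2.96, 2.96], [-0.34, 2.1], [-1.41, 1.46], [0.24, 2.44], [-1.37, 4.51], [0.17, 1.92], [-2.96, 2.96]. Speed limits (rad/s): [2.39, 2.39, 3.14, 3.14, 3.14, 3.14, 3.14].

## Interface

Orientations are given as a unit quaternion [w, x, y, z].
In Python, from station import * gives the robot as it stands.
- The arm moves only by the tool carry_out, never from a script. Its argument "rows" is text: rows parted by semicolons, each of 4 numbers parted by spaces: the shift along the world's x, y, z in mm, then the turn about the world's z in degrees. In form: dx dy dz yaw; .... A call has 1 to 10 rows; each row shifts and turns the commanded pose from where the row before left it; what a row does not reach is not made up. A row lasts 1/8 s, in which the tool goes at most 62.5 mm and 10.7 degrees, less where a joint would pass 70% of its speed; a pose out of reach is approached as far as the arm can. A call is refused whole if a number of a shift passes 62.5 or a number of a turn 10.7, either way. A call with a gripper value outside its range is refused whole. "claw" is the finger opening in mm, from 0 to 85.4, set as the call begins (left out, the last holds). The fingers move at their own pace and stop on an object; "force" is the grip in N (left out, the last holds). Time passes only in rows, so rows that do not move let the fingers close. It gives the time, the measured TCP pose, the force, the opening and the grip force at its end, in the units of the state.
- get_obs(): the state, without advancing time (a new reading comes with each control period).
- read_camera(name): name is "side" or "top"; returns a dict with "img" (400x640x3 uint8, blue, green, red), "fov_y" (degrees; the focal length in pixels is half the picture's height over the tangent of half this angle, whatever the lens; pixels are square), "cx", "cy" (the principal point, pixels), "distortion" ([k1, k2, p1, p2, k3] as OpenCV has them; the pictures are not rectified), "world_to_cam" (4x4, takes a point from world to camera coordinates). Camera axes: x right, y up, looking along -z (the intrinsics and any distortion apply to the point x, -y, -z); pixel columns grow to the right and rows downward; lengths in m; the calibration is good to about 2 mm. A picture is of the moment at which its call begins. There is no depth.
- hand_in(): hands the job in; it is judged then, once.
Trained networks look in the newest picture that a camera, given by its name, has taken for a name from the list of things; names that differ only in an ending like _2 or _b are one class to them, and where a whole thing is asked for, a point or a joint stands for the part that bears it (a point fixed in the world has none). Each returns a list of dicts, best first, with "confidence" (0 to 1); they miss things now and then, are a little off and sometimes report something else, mostly with a low value. They report only what shows in the picture. A call takes as long as a camera call.
- recognise(camera, thing): "centre" ([column, row] in pixels, amid what is visible of it).
- outline_of(camera, thing): "pixels" (400x640 bool, what is visible of it) and "centre" ([column, row] in pixels, amid what is visible of it).
- place_of(camera, thing): "centre" ([column, row] in pixels: a listed point, or the origin of a listed thing).
The state is a dict: "t": time; "q": joint angles; "joint_vel": joint speeds; "joint_torque": joint torques, N m; "eef_pos": TCP position; "tool_rot": TCP orientation; "contact_force": force on the tool from outside, world axes, zero at the start; "torque": the same for the moment, N m; "gripper_width": opening from 0.0 (shut) to 1.0 (fully open); "grasp_force": force on a finger pad.
Only numpy, scipy, OpenCV 4.12 (cv2) and the standard library are available. Lean on these libraries where they do the work, as an engineer would, in place of code of your own. Each camera call takes 0.05 s, during which the arm holds its last target. There are 200 camera calls.

## Working session

There is one attempt and no reset: what is moved stays moved. The work goes in short steps, Python scripts to look and compute and a tool call to move; the robot and the scene stay as the last step left them, time stands still between calls to the robot, and variables do not carry over. Pictures are saved under pics/ and viewed, at most 10 in all, crops included, and the job is handed in when it is done.

Besides the shell and the picture viewer there is one more tool, called in YAML: its name, and indented under it one key for each argument. carry_out: Moves the arm, as the interface text tells. Its arguments: {"type":"object","properties":{"rows":{"type":"string"},"claw":{"type":"number"},"force":{"type":"number"}},"required":["rows"]}

```bash
mkdir -p pics; ls
cat > h.py <<'E'
from station import *
import numpy as np, cv2
def cam(n):
    c=read_camera(n); f=200/np.tan(np.radians(c["fov_y"])/2)
    c["K"]=np.array([[f,0,c["cx"]],[0,f,c["cy"]],[0,0,1]]); c["D"]=np.array(c["distortion"],float)
    c["M"]=np.diag([1,-1,-1,1.])@np.array(c["world_to_cam"]); return c
def proj(c,P):
    M=c["M"]; return cv2.projectPoints(np.atleast_2d(np.array(P,float)),cv2.Rodrigues(M[:3,:3])[0],M[:3,3],c["K"],c["D"])[0].reshape(-1,2)
def ray(c,p):
    u=cv2.undistortPoints(np.array([[p]],float),c["K"],c["D"])[0,0]; R=c["M"][:3,:3]; t=c["M"][:3,3]
    d=R.T@np.r_[u,1]; return -R.T@t, d/np.linalg.norm(d)
def onz(c,p,z):
    o,d=ray(c,p); return o+d*(z-o[2])/d[2]
def tri(c1,p1,c2,p2):
    o1,d1=ray(c1,p1);o2,d2=ray(c2,p2)
    s=np.linalg.lstsq(np.c_[d1,-d2],o2-o1,rcond=None)[0]
    a,b=o1+d1*s[0],o2+d2*s[1]; return (a+b)/2, np.linalg.norm(a-b)
E
python3 - <<'E'
from h import *
np.set_printoptions(precision=3,suppress=True)
o=get_obs(); print({k:np.round(v,3) for k,v in o.items()})
C={}
for n in("side","top"):
    c=C[n]=cam(n); cv2.imwrite(f"pics/{n}0.png",c["img"])
    print(n,c["fov_y"],c["D"],ray(c,(320,200)))
    for th in("rack","lamp_mid","reject_a","good_a","bin","mug","tape_roll","brush"):
        print(th,[(np.round(r["centre"],1),round(r["confidence"],2)) for r in place_of(n,th)])
E
```

```text
pics
{'t': np.float64(0.0), 'q': array([ 1.122,  0.478,  0.022,  1.556, -0.012,  1.109, -0.083]), 'joint_vel': array([-0.   , -0.001,  0.   , -0.001, -0.   , -0.001, -0.001]), 'joint_torque': array([ -0.001, -59.644,   1.607, -28.119,   0.012,   0.009,   0.   ]), 'eef_pos': array([ 0.225, -0.636,  0.201]), 'tool_rot': array([-0.001,  0.986,  0.17 , -0.   ]), 'contact_force': array([ 0.172,  0.683, -0.465]), 'torque': array([-0.066,  0.026,  0.054]), 'grasp_force': np.float64(0.0), 'gripper_width': np.float64(1.003)}
side 54.36710535149703 [-0.087  0.     0.     0.     0.   ] (array([ 0.18 , -0.422,  0.788]), array([ 0.439,  0.501, -0.746]))
rack [(array([294. , 188.4]), 0.78), (array([301.1, 188.5]), 0.42)]
lamp_mid [(array([285. , 121.7]), 0.72)]
reject_a [(array([318.3, 203. ]), 0.54), (array([285.6, 171. ]), 0.51)]
good_a [(array([302.1, 186.5]), 0.87), (array([268. , 155.8]), 0.6)]
bin [(array([397.4, 334.1]), 0.64)]
mug [(array([435.2, 254.5]), 0.76)]
tape_roll [(array([254.5, 289.4]), 0.92)]
brush []
top 45.316111512837466 [-0.003  0.     0.     0.     0.   ] (array([0.331, 0.012, 1.291]), array([ 0.177, -0.035, -0.984]))
rack [(array([239.5, 178.7]), 0.64)]
lamp_mid [(array([227.7, 158.8]), 0.8), (array([256.6, 177. ]), 0.3)]
reject_a [(array([224.4, 174.8]), 0.86), (array([285.8, 180.2]), 0.86)]
good_a [(array([195.5, 170.3]), 0.86), (array([255.1, 175.9]), 0.78)]
bin [(array([411.7, 215.1]), 0.61)]
mug [(array([382.3, 138.8]), 0.92)]
tape_roll [(array([307.3, 274. ]), 0.74), (array([239.6, 179.4]), 0.21)]
brush [(array([222. , 294.7]), 0.9)]
```

```bash
sleep 1; ls pics; ls -la station* 2>/dev/null
```

```text
side0.png
top0.png
```

View pics/side0.png

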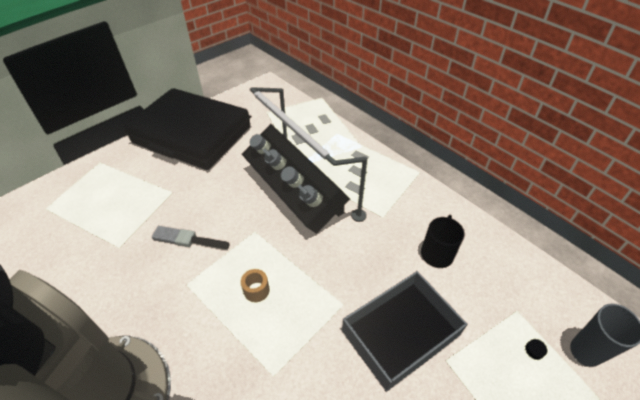

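View pics/top0.png

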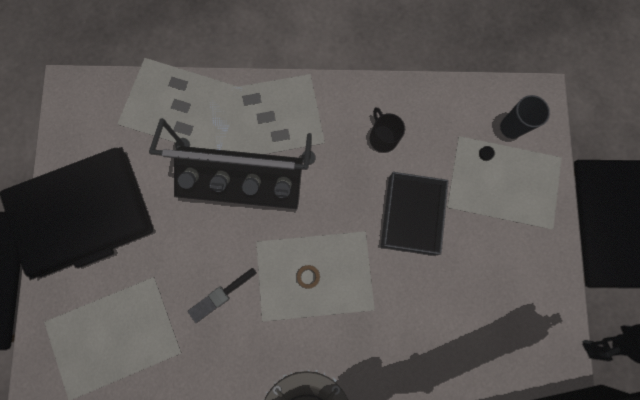

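Run:
```python
from h import *
np.set_printoptions(precision=4,suppress=True)
s=cam("side");t=cam("top")
for n,a,b in [("rack",(294,188.4),(239.5,178.7)),("lamp",(285,121.7),(227.7,158.8)),("rej near",(318.3,203),(285.8,180.2)),("rej far",(285.6,171),(224.4,174.8)),("good near",(302.1,186.5),(255.1,175.9)),("good far",(268,155.8),(195.5,170.3)),("bin",(397.4,334.1),(411.7,215.1)),("mug",(435.2,254.5),(382.3,138.8)),("tape",(254.5,289.4),(307.3,274))]:
    print(n,*tri(s,a,t,b))
```

```text
rack [ 0.6192  0.1875 -0.0003] 0.001746290283103255
lamp [0.6095 0.1847 0.2364] 0.007211849812280227
rej near [0.6004 0.0592 0.0622] 0.006578344618232859
rej far [0.6201 0.2221 0.0416] 0.0015087649634642486
good near [0.6148 0.1409 0.0475] 0.005690921226373855
good far [0.6252 0.3007 0.0447] 0.013510333119741511
bin [ 0.52   -0.284  -0.0021] 0.008311455758691444
mug [ 0.741  -0.21   -0.0077] 0.002320185245031203
tape [0.3575 0.0003 0.0006] 0.010054580997518285
```

Run:
```python
from h import *
t=cv2.imread("pics/top0.png")[115:215,140:330]; s=cv2.imread("pics/side0.png")[75:235,235:385]
cv2.imwrite("pics/t1.png",cv2.resize(cv2.convertScaleAbs(t,alpha=2.2),None,fx=4.2,fy=4.2,interpolation=2))
cv2.imwrite("pics/s1.png",cv2.resize(cv2.convertScaleAbs(s,alpha=1.2),None,fx=3.75,fy=3.75,interpolation=2))
```

```text
(no output)
```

View pics/t1.png

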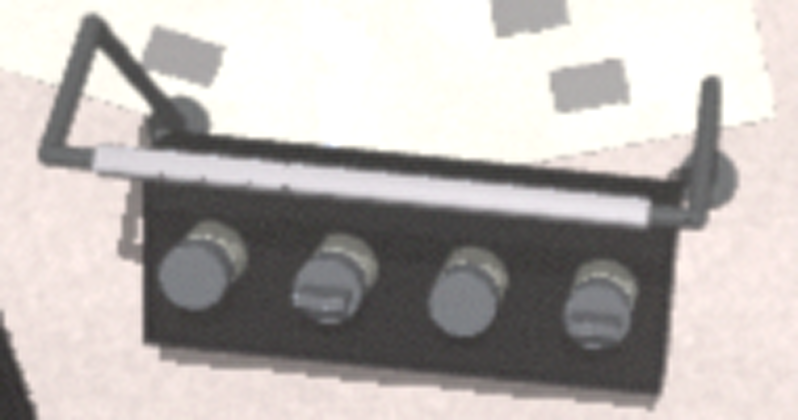

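View pics/s1.png

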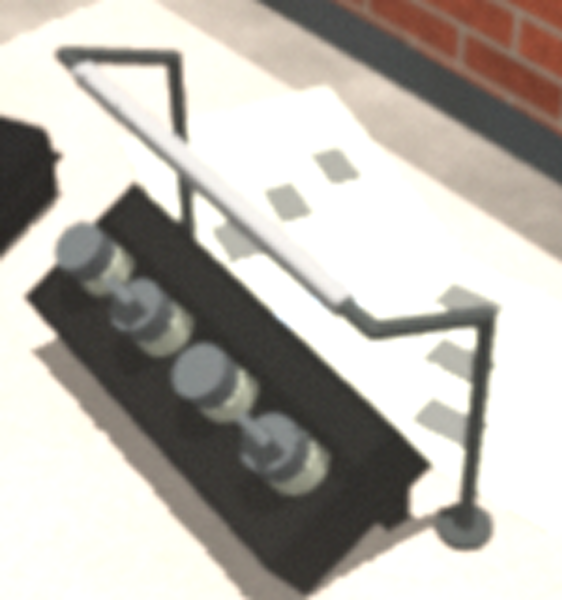

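Run:
```python
from h import *
np.set_printoptions(precision=4,suppress=True)
s=cam("side");t=cam("top")
T=lambda x,y:(x/4.2+140-.4,y/4.2+115-.4); S=lambda x,y:(x/3.75+235-.4,y/3.75+75-.4)
for n,a,b in [("cap far",S(82,249),T(195,276)),("cap 3",S(202,375),T(464,300)),("barL",S(75,68),T(95,158)),("barR",S(343,303),T(650,212))]:
    print(n,*tri(s,a,t,b))
# rack front bottom corners/top edge on table
for p in (T(145,345),T(660,393)): print("front",onz(t,p,0.0))
for p in (T(150,130),T(682,182)): print("back",onz(t,p,0.115))
for p in (S(28,295),S(305,592)): print("front side",onz(s,p,0.0))
# bin rim corners (side view & top) z=.06
for p in ((345,323),(418,274),(465,325),(388,384)): print("bin s",onz(s,p,.06))
for n in ("side","top"):
    for th in("bin",):
        m=outline_of(n,th)[0]["pixels"].astype(np.uint8)
        c=max(cv2.findContours(m,0,1)[0],key=cv2.contourArea)
        q=cv2.approxPolyDP(c,6,True)[:,0]; print(n,q.tolist())
        for p in q: print(onz(s if n=="side" else t,p,.06))
```

```text
cap far [0.589  0.3039 0.115 ] 0.0009922206442141797
cap 3 [0.5752 0.145  0.1137] 0.001771780032077758
barL [0.6235 0.3308 0.2392] 0.00426022859981513
barR [0.5985 0.033  0.2376] 0.0026596464359621634
front [0.5677 0.3624 0.    ]
front [0.5394 0.0289 0.    ]
back [0.6781 0.3358 0.115 ]
back [0.6498 0.0157 0.115 ]
front side [ 0.5926  0.4095 -0.    ]
front side [0.5631 0.0314 0.    ]
bin s [ 0.4303 -0.2087  0.06  ]
bin s [ 0.6242 -0.2335  0.06  ]
bin s [ 0.6028 -0.3712  0.06  ]
bin s [ 0.4071 -0.3441  0.06  ]
side [[417, 270], [341, 320], [340, 332], [386, 392], [466, 326]]
[ 0.6304 -0.2256  0.06  ]
[ 0.4288 -0.199   0.06  ]
[ 0.4103 -0.2157  0.06  ]
[ 0.3943 -0.3512  0.06  ]
[ 0.6025 -0.3738  0.06  ]
top [[306, 265], [298, 280], [311, 287], [318, 273]]
[0.3834 0.0027 0.06  ]
[0.3456 0.0226 0.06  ]
[ 0.3283 -0.0104  0.06  ]
[ 0.3634 -0.0279  0.06  ]
```

carry_out:
  rows: "20 37 5 -2.5; 25 37 5 -2.5; 25 37 5 -2.5; 25 37 5 -2.5; 25 37 5 -2.5; 25 37 5 -2.5; 25 37 5 -2.5; 25 37 5 -2.5; 25 37 5 -2.5; 5 40 0 -2"
  claw: 50
  force: 50

```text
t: 2.45
eef_pos: [0.4525, -0.2616, 0.2473]
tool_rot: [0.0, 0.999, -0.043, 0.001]
contact_force: [-0.2, 0.9, 0.4]
gripper_width: 0.588
grasp_force: 0.0
```

carry_out:
  rows: "5 47 0 0; 5 47 0 0; 5 47 0 0; 5 47 0 0; 5 47 0 0; 5 47 0 0; 5 40 -10 0; 0 20 -30 0; 0 0 -40 0; 0 0 -20 0"

```text
t: 3.7
eef_pos: [0.4845, 0.0789, 0.1449]
tool_rot: [0.0, 0.999, -0.043, -0.001]
contact_force: [0.1, 1.4, -0.0]
gripper_width: 0.584
grasp_force: 0.0
```

Run:
```python
from h import *
np.set_printoptions(precision=4,suppress=True)
o=get_obs(); print(o["t"],o["eef_pos"],o["tool_rot"],o["contact_force"],o["gripper_width"],o["q"])
t=cam("top");s=cam("side")
ey=np.array([.0854,.9963,0]);ex=np.array([.9963,-.0854,0]);z=np.array([0,0,1.])
ax=-.5*ex+.866*z; u=.866*ex+.5*z
for c,n,cr in((t,"t",(150,220,170,320)),(s,"s",(120,220,240,370))):
    k=5; r0,r1,c0,c1=cr; im=cv2.resize(cv2.convertScaleAbs(c["img"][r0:r1,c0:c1],alpha=2.0 if n=="t" else 1.2),None,fx=k,fy=k,interpolation=2)
    for C in (np.array([.5684,.0653,.1145]),np.array([.582,.2247,.1145])):
        box=[C+h*ax+a*u+b*ey for h in(0,.022) for a,b in((-.004,-.015),(.004,-.015),(.004,.015),(-.004,.015))]
        cir=[C+.02*(np.cos(w)*u+np.sin(w)*ey) for w in np.linspace(0,6.28,30)]
        for P,col in((box[:4],(0,0,255)),(box[4:],(0,255,0)),(cir,(255,255,0))):
            p=((proj(c,P)-[c0,r0]+.5)*k).astype(int); cv2.polylines(im,[p],True,col,1)
    cv2.imwrite(f"pics/{n}2.png",im)
a=cv2.imread("pics/t2.png");b=cv2.imread("pics/s2.png");H=np.zeros((a.shape[0]+b.shape[0],750,3),np.uint8)
H=np.zeros((350,750,3),np.uint8)
cv2.imwrite("pics/both2.png",np.vstack([np.hstack([a]),b[:250,:] if b.shape[1]==750 else np.pad(b[120:370],((0,0),(0,750-b.shape[1]),(0,0)))]))
```

```text
3.7 [0.4845 0.0789 0.1449] [ 0.0003  0.9991 -0.043  -0.0011] [ 0.0556  1.3955 -0.015 ] 0.5837126397751213 [ 0.041   0.2718 -0.3827  2.0217  0.1308  0.8733 -2.0702]
```

View pics/both2.png

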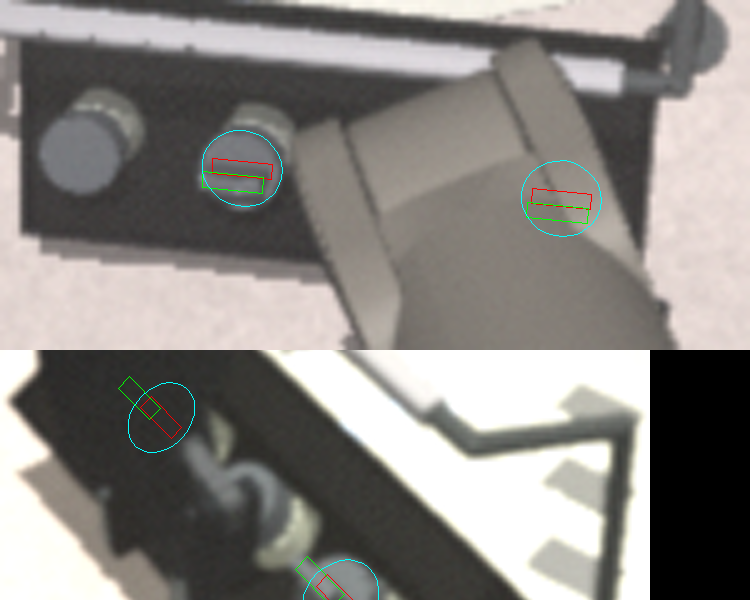

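carry_out:
  rows: "10 -6 -15 0; 10 -5 -16 0; 12 -0.5 0 0; 12 -0.5 0 0; 8 -0.2 0 0; 5 -0.2 0 0; 4 0 0 0; 3 0 0 0; 0 0 0 0; 0 0 0 0"

```text
t: 5.05
eef_pos: [0.5494, 0.0664, 0.1157]
tool_rot: [0.0, 0.999, -0.043, -0.0]
contact_force: [-0.3, -0.0, 0.3]
gripper_width: 0.585
grasp_force: 0.0
```

carry_out:
  rows: "2 0 -1 0; 2 0 -1 0; 1 0 0 0; 0 0 0 0"

```text
t: 5.55
eef_pos: [0.5547, 0.0664, 0.1137]
tool_rot: [-0.0, 0.999, -0.043, -0.0]
contact_force: [-0.3, -0.2, 0.7]
gripper_width: 0.587
grasp_force: 0.0
```

carry_out:
  rows: "0 0 0 0; 0 0 0 0; 0 0 0 0; 0 0 0 0; 0 0 0 0; 0 0 0 0; 0 0 0 0; 0 0 0 0"
  claw: 20
  force: 50

```text
t: 6.55
eef_pos: [0.5546, 0.0664, 0.1137]
tool_rot: [0.0, 0.999, -0.043, 0.0]
contact_force: [0.6, 0.4, -0.3]
gripper_width: 0.237
grasp_force: 0.0
```

Run:
```python
from h import *
s=cam("side")["img"][140:240,250:370];t=cam("top")["img"][140:220,230:330]
a=cv2.resize(cv2.convertScaleAbs(s,alpha=2),(480,400),interpolation=2);b=cv2.resize(cv2.convertScaleAbs(t,alpha=2.2),(300,240),interpolation=2)
cv2.imwrite("pics/g3.png",np.hstack([a,np.pad(b,((0,160),(0,0),(0,0)))]))
```

```text
(no output)
```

View pics/g3.png

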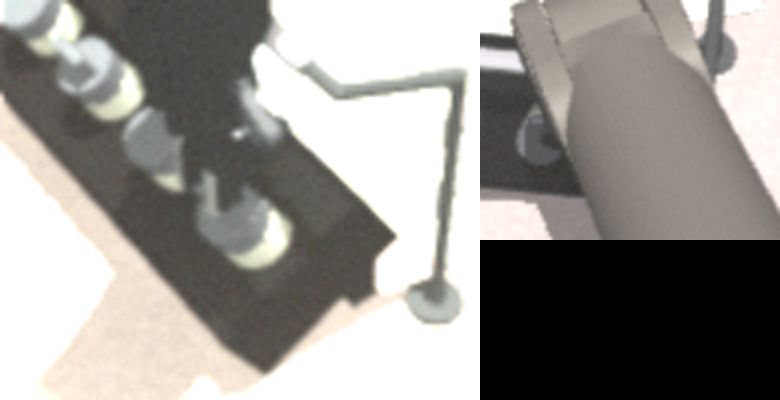

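Run:
```python
from h import *
np.set_printoptions(precision=1,suppress=True)
s=cam("side");t=cam("top")
P=np.array([.5546,.0664,.1137])
f=lambda p:(p-[250,140]+.5)*4
ey=np.array([.0854,.9963,0]);ex=np.array([.9963,-.0854,0]);z=np.array([0,0,1.]);ax=-.5*ex+.866*z;u=.866*ex+.5*z
C=np.array([.5684,.0653,.1145])
print("tcp,+19",f(proj(s,[P,P+[0,0,.019],P-.02*ey,P+.02*ey])))
print("tab base ends, top ends",f(proj(s,[C-.015*ey,C+.015*ey,C+.022*ax-.015*ey,C+.022*ax+.015*ey,C])))
for n in("reject_a","good_a"):
  for c in("side","top"): print(n,c,[(np.round(r["centre"],1),round(r["confidence"],2)) for r in recognise(c,n)])
im=s["img"]; import sys
k=8; r=cv2.resize(cv2.convertScaleAbs(im[170:215,285:335],alpha=1.8),None,fx=14,fy=12,interpolation=0); r=cv2.resize(cv2.convertScaleAbs(im[168:218,285:335],alpha=1.8),None,fx=11,fy=11,interpolation=2)
for q,col in((proj(s,[C-.015*ey,C+.015*ey,C+.022*ax+.015*ey,C+.022*ax-.015*ey]),(0,255,0)),(proj(s,[P-.02*ey,P+.02*ey,P]),(0,0,255)),(proj(s,[C+.02*(np.cos(w)*u+np.sin(w)*ey) for w in np.linspace(0,6.28,30)]),(255,255,0))):
    cv2.polylines(r,[((q-[285,168]+.5)*11).astype(int)],True,col,1)
cv2.imwrite("pics/g4.png",r)
```

```text
tcp,+19 [[213.1 226.7]
 [211.9 204.5]
 [232.9 247.1]
 [193.8 206.7]]
tab base ends, top ends [[247.1 230.4]
 [217.6 200.4]
 [230.8 216.6]
 [201.  186.3]
 [232.2 215.3]]
reject_a side [(array([277.2, 160.3]), 0.86), (array([311.6, 195.4]), 0.84)]
reject_a top [(array([220.7, 181.4]), 0.61)]
good_a side [(array([290.4, 177.7]), 0.68), (array([256.7, 144.5]), 0.64)]
good_a top [(array([189.9, 179.5]), 0.58), (array([249. , 186.2]), 0.54)]
```

View pics/g4.png

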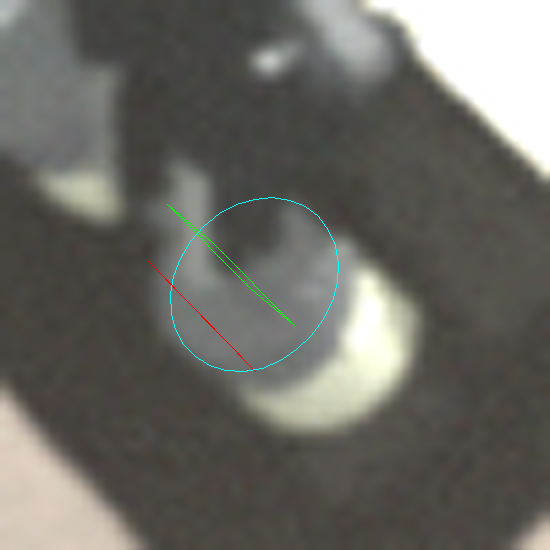

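carry_out:
  rows: "-10 1 0 0; -20 2 0 0; -25 2 0 0; 0 0 0 0"

```text
t: 7.45
eef_pos: [0.4974, 0.0715, 0.1136]
tool_rot: [0.0, 0.999, -0.043, -0.001]
contact_force: [0.2, 0.3, 0.5]
gripper_width: 0.232
grasp_force: 0.0
```

Run:
```python
from h import *
np.set_printoptions(precision=4,suppress=True)
s=cam("side");o=get_obs();P=o["eef_pos"];print(P,o["t"])
print([onz(s,(306.8,191.6),z) for z in(.11,.12,.13,.14)])
ey=np.array([.0854,.9963,0]);ex=np.array([.9963,-.0854,0]);z=np.array([0,0,1.]);ax=-.5*ex+.866*z;u=.866*ex+.5*z
C=np.array([.5684,.0653,.1145])
r0,c0=145,265;r=cv2.resize(cv2.convertScaleAbs(s["img"][r0:r0+75,c0:c0+75],alpha=2.5),None,fx=8,fy=8,interpolation=2)
for q,col in((proj(s,[C-.015*ey,C+.015*ey,C+.022*ax+.015*ey,C+.022*ax-.015*ey]),(0,255,0)),(proj(s,[P-.01*ey,P+.01*ey,P,P+[0,0,.019]]),(0,0,255)),(proj(s,[C+.02*(np.cos(w)*u+np.sin(w)*ey) for w in np.linspace(0,6.28,30)]),(255,255,0))):
    cv2.polylines(r,[((q-[c0,r0]+.5)*8).astype(int)],True,col,1)
cv2.imwrite("pics/g5.png",r)
```

```text
[0.499  0.0714 0.1139] 7.5
[array([0.5732, 0.074 , 0.11  ]), array([0.5674, 0.0667, 0.12  ]), array([0.5616, 0.0594, 0.13  ]), array([0.5559, 0.0521, 0.14  ])]
```

View pics/g5.png

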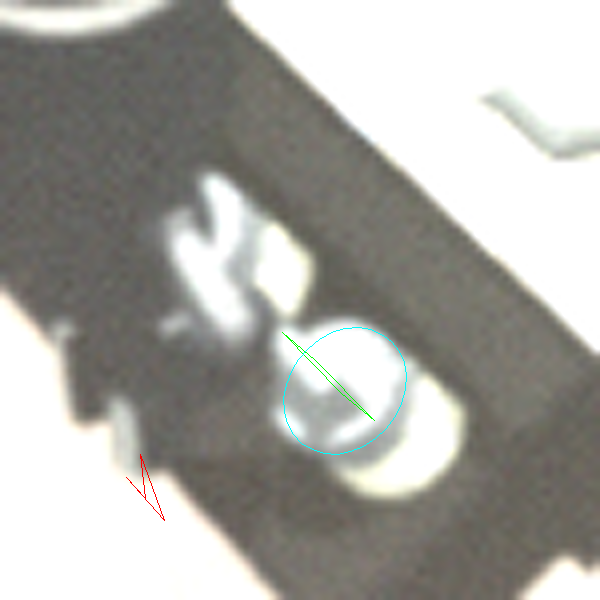

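carry_out:
  rows: "0 0 -8 0; 0 0 -8 0; 15 -1.5 0 0; 15 -1.5 0 0; 10 -1 0 0; 8 -0.7 0 0; 5 -0.5 0 0; 3 0 0 0; 0 0 0 0"
  claw: 52

```text
t: 8.62
eef_pos: [0.5556, 0.0663, 0.0977]
tool_rot: [-0.0, 0.999, -0.043, -0.0]
contact_force: [-0.5, -0.0, 0.3]
gripper_width: 0.611
grasp_force: 0.0
```

carry_out:
  rows: "0 0 0 0; 0 0 0 0; 0 0 0 0; 0 0 0 0; 0 0 0 0"
  claw: 20
  force: 50

```text
t: 9.25
eef_pos: [0.5554, 0.0663, 0.098]
tool_rot: [0.0, 0.999, -0.043, -0.0]
contact_force: [-4.3, 0.4, 5.0]
gripper_width: 0.33
grasp_force: 49.5
```

carry_out:
  rows: "-1.5 0.1 2.6 0; -3 0.3 5.2 0; -3 0.3 5.2 0; -4 0.3 7 0; -4 0.3 7 0; -4 0.3 7 0; -5 0.4 8.7 0; -5 0.4 8.7 0; 0 0 0 0"

```text
t: 10.38
eef_pos: [0.5263, 0.0688, 0.15]
tool_rot: [-0.0, 0.999, -0.043, 0.001]
contact_force: [-0.2, -0.2, -0.5]
gripper_width: 0.329
grasp_force: 49.5
```

carry_out:
  rows: "-8 0 20 0; -10 -10 30 0; 0 -40 30 0; 0 -50 10 0; 0 -55 0 0; 0 -55 0 0; 0 -50 0 0; 0 -40 0 0; 0 -10 0 0; 0 0 0 0"

```text
t: 11.62
eef_pos: [0.508, -0.2413, 0.2396]
tool_rot: [-0.0, 0.999, -0.044, 0.0]
contact_force: [0.1, 1.1, -0.6]
gripper_width: 0.331
grasp_force: 49.6
```

Run:
```python
from h import *
np.set_printoptions(precision=4,suppress=True)
o=get_obs();print(o["t"],o["eef_pos"],o["contact_force"],o["gripper_width"],o["grasp_force"])
s=cam("side");t=cam("top");P=o["eef_pos"]
for c,n in((s,"side"),(t,"top")):
    print(n,"tcp px",proj(c,[P]),[(np.round(r["centre"],1),round(r["confidence"],2)) for r in recognise(n,"reject_a")])
cr=t["img"][160:265,370:460]; a=cv2.resize(cv2.convertScaleAbs(cr,alpha=2.5),None,fx=4,fy=4,interpolation=2)
P=o["eef_pos"];x,y=np.round(proj(s,[P])[0]).astype(int)
b=cv2.resize(cv2.convertScaleAbs(s["img"][y-60:y+45,x-55:x+55],alpha=2),None,fx=4,fy=4,interpolation=2)
print("side crop origin",x-55,y-60)
cv2.imwrite("pics/g6.png",np.hstack([a,b]))
```

```text
11.625 [ 0.508  -0.2413  0.2396] [ 0.1282  1.103  -0.6413] 0.3309009181516519 49.59972023963928
side tcp px [[397.2432 261.3371]] [(array([273. , 157.3]), 0.87), (array([401.3, 259.8]), 0.6)]
top tcp px [[416.097  206.0952]] [(array([223.4, 181.6]), 0.85)]
side crop origin 342 201
```

View pics/g6.png

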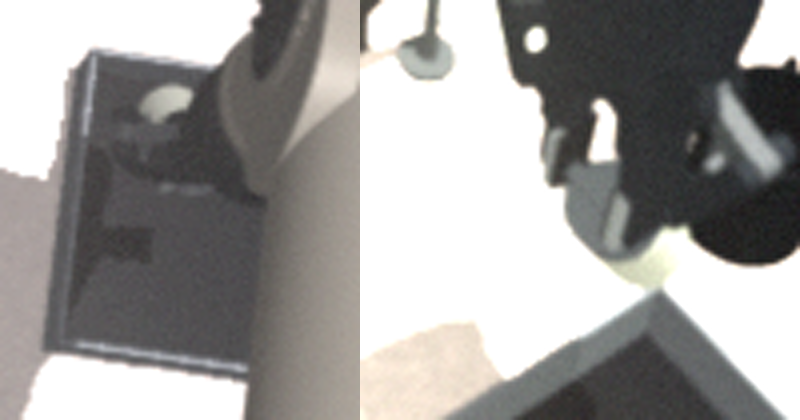

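Run:
```python
from h import *
np.set_printoptions(precision=4,suppress=True)
s=cam("side");t=cam("top")
print("top far-left, near-left outer",onz(t,(391.8,173),.06),onz(t,(381.8,247.5),.06),"near right",onz(t,(431,252.5),.06))
# fit bin rect from top0/side0 by comparing model overlays: use clicked side corners + top corners
from scipy.optimize import least_squares
pts=[(s,(345,323),(-.1,.075)),(s,(418,274),(.1,.075)),(s,(465,325),(.1,-.075)),(s,(388,384),(-.1,-.075)),(t,(391.8,173),(.1,.075)),(t,(381.8,247.5),(-.1,.075)),(t,(447.5,178.5),(.1,-.075)),(t,(442,253.5),(-.1,-.075))]
def w(p,q): a=p[2];return [p[0]+q[0]*np.cos(a)-q[1]*np.sin(a),p[1]+q[0]*np.sin(a)+q[1]*np.cos(a),.06]
r=least_squares(lambda p:np.concatenate([(proj(c,[w(p,q)])[0]-px) for c,px,q in pts]),[.518,-.287,-.13])
p=r.x;print(p,np.degrees(p[2]),r.fun.reshape(-1,2).round(1).tolist())
ex=np.array([np.cos(p[2]),np.sin(p[2])]);ey=np.array([-ex[1],ex[0]])
for y in(-.032,.032):print("inner +x wall at y",y,p[:2]+.095*ex+y*ey)
print("cap",tri(s,(403,253.5),t,(406,191)))
```

```text
top far-left, near-left outer [ 0.6266 -0.2226  0.06  ] [ 0.4293 -0.192   0.06  ] near right [ 0.4173 -0.3192  0.06  ]
[ 0.5185 -0.2866 -0.1343] -7.693811271869617 [[-3.8, -3.3], [-1.8, -3.3], [2.7, -0.5], [2.2, 0.6], [1.1, -0.4], [2.6, -0.0], [1.4, 2.1], [0.0, 2.2]]
inner +x wall at y -0.032 [ 0.6083 -0.331 ]
inner +x wall at y 0.032 [ 0.6169 -0.2676]
cap (array([ 0.5485, -0.2265,  0.2063]), np.float64(0.0009576155561405984))
```

carry_out:
  rows: "6 -30 0 -1; 6 -30 0 -1; 6 -27 0 -0.8; 0 0 -25 0; 0 0 -30 0; 0 0 -25 0; 0 0 -15 0; 0 0 -5 0; 0 0 0 0"
  force: 35

```text
t: 13.05
eef_pos: [0.5265, -0.3284, 0.1396]
tool_rot: [0.0, 0.998, -0.068, 0.0]
contact_force: [-0.5, -0.0, -1.0]
gripper_width: 0.332
grasp_force: 49.6
```

carry_out:
  rows: "0 0 -2 0; 0 0 -2 0; 0 0 -2 0; 0 0 -2 0; 0 0 0 0"

```text
t: 13.68
eef_pos: [0.526, -0.3283, 0.1309]
tool_rot: [-0.0, 0.998, -0.068, -0.0]
contact_force: [0.4, -0.4, -0.9]
gripper_width: 0.33
grasp_force: 49.6
```

carry_out:
  rows: "0 0 -2 0; 0 0 -2 0; 0 0 -2 0; 0 0 0 0"
  claw: 20
  force: 35

```text
t: 14.18
eef_pos: [0.526, -0.3283, 0.1249]
tool_rot: [-0.0, 0.998, -0.068, -0.0]
contact_force: [-0.3, -0.4, -0.8]
gripper_width: 0.333
grasp_force: 49.6
```

carry_out:
  rows: "0 0 -2 0; 0 0 -2 0; 0 0 -1.5 0"

```text
t: 14.55
eef_pos: [0.5261, -0.3284, 0.1194]
tool_rot: [-0.0, 0.998, -0.068, -0.0]
contact_force: [-0.2, 0.1, -1.1]
gripper_width: 0.329
grasp_force: 49.6
```

carry_out:
  rows: "0 0 -2 0; 0 0 -2 0; 0 0 -1 0"

```text
t: 14.92
eef_pos: [0.526, -0.3284, 0.1144]
tool_rot: [-0.0, 0.998, -0.068, -0.0]
contact_force: [0.0, 0.3, -1.1]
gripper_width: 0.326
grasp_force: 49.6
```

carry_out:
  rows: "0 0 -2 0; 0 0 -2 0; 0 0 0 0"

```text
t: 15.3
eef_pos: [0.526, -0.3283, 0.1104]
tool_rot: [-0.0, 0.998, -0.068, -0.0]
contact_force: [-1.3, 0.2, -1.4]
gripper_width: 0.33
grasp_force: 49.6
```

carry_out:
  rows: "0 0 -2 0; 0 0 -2 0; 0 0 0 0"

```text
t: 15.68
eef_pos: [0.526, -0.3283, 0.1064]
tool_rot: [-0.0, 0.998, -0.068, -0.0]
contact_force: [0.2, -0.3, -1.4]
gripper_width: 0.329
grasp_force: 49.6
```

carry_out:
  rows: "0 0 -2 0; 0 0 -2 0; 0 0 0 0"

```text
t: 16.05
eef_pos: [0.526, -0.3283, 0.1024]
tool_rot: [-0.0, 0.998, -0.068, -0.0]
contact_force: [-0.1, -0.8, -0.8]
gripper_width: 0.33
grasp_force: 49.6
```

carry_out:
  rows: "0 0 -2 0; 0 0 -2 0; 0 0 0 0"

```text
t: 16.42
eef_pos: [0.5259, -0.3283, 0.0984]
tool_rot: [-0.0, 0.998, -0.068, -0.0]
contact_force: [0.6, 0.8, -0.8]
gripper_width: 0.331
grasp_force: 49.6
```

carry_out:
  rows: "0 0 -2 0; 0 0 -2 0; 0 0 0 0"

```text
t: 16.8
eef_pos: [0.526, -0.3283, 0.0944]
tool_rot: [-0.0, 0.998, -0.068, -0.0]
contact_force: [0.2, 0.7, -1.7]
gripper_width: 0.332
grasp_force: 49.6
```

carry_out:
  rows: "0 0 -2 0; 0 0 -2 0; 0 0 0 0"

```text
t: 17.18
eef_pos: [0.526, -0.3283, 0.0903]
tool_rot: [-0.0, 0.998, -0.068, -0.0]
contact_force: [-0.1, 0.6, -0.6]
gripper_width: 0.329
grasp_force: 49.6
```

carry_out:
  rows: "4 -0.5 2 0; 4 -0.5 2 0; 4 -0.5 1 0; 3 -0.4 0 0; 0 0 0 0"

```text
t: 17.8
eef_pos: [0.5414, -0.3302, 0.0955]
tool_rot: [-0.0, 0.998, -0.068, 0.0]
contact_force: [-0.1, 0.5, -0.9]
gripper_width: 0.331
grasp_force: 49.6
```

carry_out:
  rows: "4 -0.5 0 0; 3 -0.4 0 0; 0 0 0 0"

```text
t: 18.18
eef_pos: [0.5478, -0.3312, 0.0953]
tool_rot: [-0.0, 0.998, -0.068, -0.0]
contact_force: [-0.4, -0.0, -1.5]
gripper_width: 0.334
grasp_force: 49.6
```

carry_out:
  rows: "3 -0.4 0 0; 3 -0.4 0 0; 0 0 0 0"

```text
t: 18.55
eef_pos: [0.5532, -0.3319, 0.0953]
tool_rot: [-0.0, 0.998, -0.068, -0.001]
contact_force: [-4.2, 1.1, 0.1]
gripper_width: 0.334
grasp_force: 49.6
```

carry_out:
  rows: "3 -0.4 0 0; 3 -0.4 0 0; 0 0 0 0"

```text
t: 18.92
eef_pos: [0.5597, -0.3328, 0.0954]
tool_rot: [-0.0, 0.998, -0.068, -0.0]
contact_force: [-3.9, 0.9, -1.2]
gripper_width: 0.328
grasp_force: 49.5
```

Run:
```python
from h import *
np.set_printoptions(precision=1,suppress=True)
s=cam("side");P=get_obs()["eef_pos"];print(P*1000,get_obs()["contact_force"])
for n in("side","top"):
    r=outline_of(n,"reject_a")
    for q in r:
        ys,xs=np.nonzero(q["pixels"]); print(n,q["centre"],q["confidence"],xs.min(),xs.max(),ys.min(),ys.max())
cv2.imwrite("pics/g7.png",cv2.resize(cv2.convertScaleAbs(s["img"][225:395,325:480],alpha=2),None,fx=3.5,fy=3.5,interpolation=2))
```

```text
[ 559.7 -332.8   95.4] [-4.8  0.2 -0.2]
side [440.1, 317.1] 0.68 435 456 301 331
side [275.2, 158.8] 0.53 264 286 149 169
top [220.9, 180.6] 0.5 210 229 171 191
top [409.6, 183.8] 0.39 406 419 181 207
```

carry_out:
  rows: "4 -0.5 0.5 0; 4 -0.5 0.5 0; 4 -0.5 0 0; 0 0 0 0"

```text
t: 19.58
eef_pos: [0.5727, -0.3344, 0.0966]
tool_rot: [0.0, 0.998, -0.068, 0.0]
contact_force: [-2.7, -0.9, -1.1]
gripper_width: 0.331
grasp_force: 49.3
```

carry_out:
  rows: "4 -0.5 0 0; 4 -0.5 0 0; 4 -0.5 0 0; 0 0 0 0"

```text
t: 20.08
eef_pos: [0.5847, -0.3356, 0.0965]
tool_rot: [-0.0, 0.998, -0.068, 0.0]
contact_force: [-3.3, 0.2, -0.2]
gripper_width: 0.329
grasp_force: 49.4
```

carry_out:
  rows: "3 -0.4 0 0; 3 -0.4 0 0; 0 0 0 0"

```text
t: 20.45
eef_pos: [0.5904, -0.3367, 0.0966]
tool_rot: [0.0, 0.998, -0.068, 0.0]
contact_force: [-4.2, -0.1, 0.4]
gripper_width: 0.331
grasp_force: 49.6
```

Run:
```python
from h import *
np.set_printoptions(precision=1,suppress=True)
s=cam("side");o=get_obs();P=o["eef_pos"];print(P*1000,o["contact_force"],o["torque"])
k=3.5;im=cv2.resize(cv2.convertScaleAbs(s["img"][225:395,345:490],alpha=2.2),None,fx=k,fy=k,interpolation=2)
# upright jar silhouette drawn aside: axis direction cue: vertical line at tcp
q=proj(s,[P+[0,0,.02],P-[0,0,.07]]);cv2.line(im,*[tuple(((a-[345,225]+.5)*k).astype(int)) for a in q],(0,0,255),1)
cv2.imwrite("pics/g7.png",im)
for n in("side","top"):print(n,[(np.round(r["centre"],1),round(r["confidence"],2)) for r in place_of(n,"reject_a")],[(np.round(r["centre"],1),round(r["confidence"],2)) for r in recognise(n,"reject_a")])
```

```text
[ 590.2 -336.7   96.6] [-3.8 -0.4  0.5] [0.1 1.1 0.1]
side [(array([443.3, 323.2]), 0.89), (array([285.6, 167.5]), 0.61)] [(array([448.9, 310.3]), 0.83), (array([276.8, 160. ]), 0.61)]
top [(array([223.3, 177.2]), 0.88), (array([415. , 190.1]), 0.43)] [(array([219. , 180.9]), 0.68), (array([410.7, 187.5]), 0.46)]
```

View pics/g7.png

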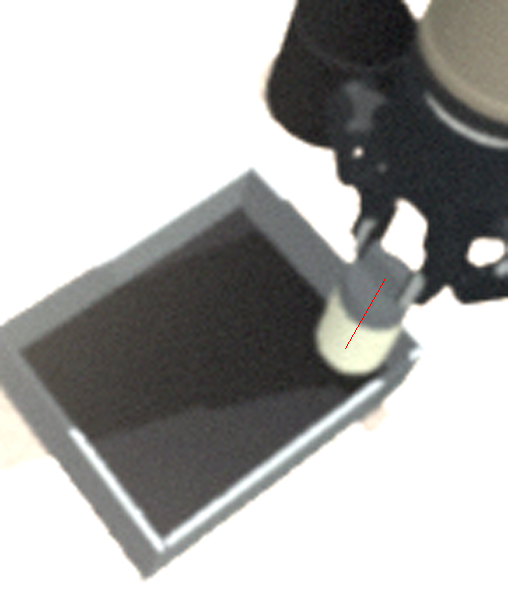

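carry_out:
  rows: "3 -0.4 0 0; 3 -0.4 0 0; 0 0 0 0"

```text
t: 21.08
eef_pos: [0.5963, -0.3375, 0.0967]
tool_rot: [0.0, 0.998, -0.068, 0.0]
contact_force: [-4.7, -0.3, 1.8]
gripper_width: 0.328
grasp_force: 49.9
```

```bash
cat > fit.py <<'E'
from h import *
from scipy.optimize import minimize
# fit the lean of the jar near pixel (c,r): its white body in the side picture (HSV), projected cylinder 0..58 mm
def hull(c,b,th,ph,h0,h1,ex,ey):
    ex=np.r_[ex,0];ey=np.r_[ey,0];z=np.array([0,0,1.])
    a=np.sin(th)*ex+np.sin(ph)*ey+np.sqrt(1-np.sin(th)**2-np.sin(ph)**2)*z
    u=np.cross(ey,a);u/=np.linalg.norm(u);v=np.cross(a,u)
    w=np.linspace(0,2*np.pi,40)
    P=[b+h*a+.02*(np.cos(x)*u+np.sin(x)*v) for h in(h0,h1) for x in w]
    return cv2.convexHull(proj(c,P).astype(np.float32))
def run(c,m,b0,yaw=-.134):
    ex=np.array([np.cos(yaw),np.sin(yaw)]);ey=np.array([-ex[1],ex[0]])
    ys,xs=np.nonzero(m);x0,y0=xs.min()-10,ys.min()-10;K=6
    M=cv2.resize(m[y0:ys.max()+10,x0:xs.max()+10].astype(np.float32),None,fx=K,fy=K)
    def cost(p):
        im=np.zeros_like(M);h=hull(c,np.array([b0[0]+p[0]/1e3,b0[1]+p[1]/1e3,b0[2]]),np.radians(p[2]),0,0,.08,ex,ey)
        cv2.fillConvexPoly(im,((h-[x0,y0]+.5)*K).astype(np.int32),1.); return np.abs(im-M).sum()/M.sum()
    best=min((minimize(cost,[0,0,t],method="Nelder-Mead",options=dict(initial_simplex=[[0,0,t],[10,0,t],[0,10,t],[0,0,t+8]])) for t in(-20,-10,0,10)),key=lambda r:r.fun)
    return best.x,best.fun
E
python3 - <<'E'
from fit import *
np.set_printoptions(precision=2,suppress=True)
s=cam("side");o=get_obs();P=o["eef_pos"];print(P,o["contact_force"])
for q in outline_of("side","reject_a"):
    m=q["pixels"];print(q["centre"],q["confidence"],m.sum())
    if q["centre"][0]>380:
        for z in(.015,.025,.035): print(z,run(s,m,[P[0]-.003,P[1],z]))
# white body rows
g=s["img"][290:340,425:470];print(g[20,::4].tolist())
E
```

```text
[ 0.6  -0.34  0.1 ] [-3.98  0.32  1.2 ]
[274.3, 157.3] 0.75 323
[447.4, 312.0] 0.69 687
0.015 (array([9.85, 2.71, 1.39]), np.float64(0.12682175636291504))
0.025 (array([5.09, 1.42, 0.18]), np.float64(0.13148562610149384))
0.035 (array([-0.63,  0.19, -0.06]), np.float64(0.14149346947669983))
[[18, 17, 18], [19, 18, 20], [16, 17, 19], [30, 30, 29], [79, 89, 88], [48, 47, 45], [54, 52, 50], [57, 57, 54], [58, 56, 53], [63, 63, 61], [109, 118, 125], [136, 148, 157]]
```

carry_out:
  rows: "-4 0.5 0 0; -4 0.5 0 0; 0 0 -2 0; 0 0 -2 0; 0 0 0 0"

```text
t: 21.8
eef_pos: [0.5884, -0.3363, 0.0924]
tool_rot: [-0.0, 0.998, -0.068, 0.0]
contact_force: [0.0, -0.2, -1.0]
gripper_width: 0.336
grasp_force: 49.6
```

carry_out:
  rows: "0 0 -2 0; 0 0 -2 0; 0 0 0 0"

```text
t: 22.18
eef_pos: [0.588, -0.3363, 0.0883]
tool_rot: [-0.0, 0.998, -0.068, -0.0]
contact_force: [0.1, 0.1, -0.4]
gripper_width: 0.332
grasp_force: 49.6
```

carry_out:
  rows: "0 0 -2 0; 0 0 -2 0; 0 0 0 0"

```text
t: 22.55
eef_pos: [0.588, -0.3363, 0.0844]
tool_rot: [-0.0, 0.998, -0.068, -0.0]
contact_force: [-0.4, 0.1, -0.8]
gripper_width: 0.332
grasp_force: 49.6
```

carry_out:
  rows: "0 0 -2 0; 0 0 -2 0; 0 0 0 0"

```text
t: 22.92
eef_pos: [0.5879, -0.3363, 0.0803]
tool_rot: [-0.0, 0.998, -0.068, -0.0]
contact_force: [-0.7, -0.8, -1.2]
gripper_width: 0.331
grasp_force: 49.6
```

carry_out:
  rows: "0 0 -2 0; 0 0 -2 0; 0 0 0 0"

```text
t: 23.3
eef_pos: [0.5879, -0.3363, 0.0763]
tool_rot: [-0.0, 0.998, -0.068, -0.0]
contact_force: [0.6, 0.4, -0.9]
gripper_width: 0.329
grasp_force: 49.6
```

carry_out:
  rows: "0 0 -2 0; 0 0 -2 0; 0 0 0 0"

```text
t: 23.68
eef_pos: [0.5887, -0.3365, 0.0731]
tool_rot: [0.0, 0.998, -0.068, 0.001]
contact_force: [0.2, -0.8, 2.3]
gripper_width: 0.328
grasp_force: 50.0
```

carry_out:
  rows: "0 0 -1 0; 0 0 0 0"

```text
t: 23.92
eef_pos: [0.5894, -0.3367, 0.0729]
tool_rot: [0.0, 0.998, -0.068, 0.001]
contact_force: [-0.0, 0.6, 6.4]
gripper_width: 0.329
grasp_force: 50.3
```

carry_out:
  rows: "0 0 -1 0; 0 0 0 0"

```text
t: 24.18
eef_pos: [0.5902, -0.3369, 0.0728]
tool_rot: [0.001, 0.998, -0.068, 0.002]
contact_force: [0.2, 0.8, 9.5]
gripper_width: 0.326
grasp_force: 50.7
```

Run:
```python
from fit import *
np.set_printoptions(precision=2,suppress=True)
s=cam("side");o=get_obs();P=o["eef_pos"];print(P*1000,o["contact_force"])
for q in outline_of("side","reject_a"):
    m=q["pixels"];print(q["centre"],q["confidence"],m.sum())
    if q["centre"][0]>380:
        for z in(.010,.016,.022): print(z,run(s,m,[P[0]-.003,P[1],z]))
```

```text
[ 590.11 -336.87   72.73] [1.16 0.28 9.13]
[277.2, 160.7] 0.71 344
[445.6, 322.7] 0.66 670
0.01 (array([ 4.75, -0.59, -4.34]), np.float64(0.10918151587247849))
0.016 (array([ 1.6 , -1.37, -4.73]), np.float64(0.10519278794527054))
0.022 (array([-1.5 , -1.82, -4.95]), np.float64(0.10239312797784805))
```

carry_out:
  rows: "2 -0.3 0 0; 2 -0.3 0 0; 1 0 0 0; 0 0 0 0"

```text
t: 24.78
eef_pos: [0.5932, -0.3374, 0.0724]
tool_rot: [0.0, 0.998, -0.068, 0.0]
contact_force: [-3.5, 0.3, 11.5]
gripper_width: 0.33
grasp_force: 50.9
```

Run:
```python
from fit import *
np.set_printoptions(precision=2,suppress=True)
s=cam("side");o=get_obs();P=o["eef_pos"];print(P*1000,o["contact_force"])
for q in outline_of("side","reject_a"):
    m=q["pixels"]
    if q["centre"][0]>380:
        for z in(.010,.016,.022): print(z,run(s,m,[P[0]-.003,P[1],z]))
```

```text
[ 593.13 -337.41   72.36] [-3.95  1.55 11.64]
0.01 (array([ 2.89,  0.62, -2.45]), np.float64(0.1149241104722023))
0.016 (array([-0.11,  0.03, -3.13]), np.float64(0.11048293858766556))
0.022 (array([-3.22, -0.9 , -3.74]), np.float64(0.10701070725917816))
```

carry_out:
  rows: "1 0 0.5 0; 0 0 0.5 0; 0 0 0 0"

```text
t: 25.25
eef_pos: [0.5934, -0.3373, 0.0724]
tool_rot: [0.0, 0.998, -0.068, -0.001]
contact_force: [-2.9, 0.1, 8.3]
gripper_width: 0.334
grasp_force: 50.5
```

carry_out:
  rows: "0 0 0 0; 0 0 0 0; 0 0 0 0; 0 0 5 0; 0 0 15 0; 0 0 30 0; 0 0 40 0; 0 0 40 0"
  claw: 54

```text
t: 26.25
eef_pos: [0.5942, -0.337, 0.2041]
tool_rot: [0.0, 0.998, -0.068, 0.001]
contact_force: [0.1, -0.8, 0.4]
gripper_width: 0.636
grasp_force: 0.0
```

Run:
```python
from fit import *
np.set_printoptions(precision=2,suppress=True)
s=cam("side");o=get_obs();P=o["eef_pos"];print(o["t"],P*1000,o["contact_force"],o["gripper_width"])
for q in outline_of("side","reject_a"):
    m=q["pixels"];print(q["centre"],q["confidence"])
    if q["centre"][0]>380:
        for z in(.010,.016,.022): print(z,run(s,m,[.588,-.337,z]))
for n in("side","top"):print(n,[(np.round(r["centre"],1),round(r["confidence"],2)) for r in place_of(n,"reject_a")])
```

```text
26.3 [ 597.17 -338.43  210.78] [ 1.83 -0.72  4.39] 0.6315141300484745
[277.1, 160.4] 0.87
[445.5, 318.2] 0.58
0.01 (array([ 2.59, -1.13,  1.45]), np.float64(0.07818212360143661))
0.016 (array([-0.09, -1.97,  0.27]), np.float64(0.0733162984251976))
0.022 (array([-3.07, -2.72, -0.56]), np.float64(0.0695151537656784))
[442.1, 241.8] 0.31
0.01 (array([  0.,   0., -20.]), np.float64(1.0))
0.016 (array([  0.,   0., -20.]), np.float64(1.0))
0.022 (array([  0.,   0., -20.]), np.float64(1.0))
side [(array([288.7, 171.1]), 0.76), (array([441.4, 325.6]), 0.7)]
top [(array([223.3, 177.2]), 0.88), (array([415. , 190.1]), 0.43)]
```

carry_out:
  rows: "-15 35 20 0.3; -20 48 20 0.3; -20 50 0 0.3; -20 50 0 0.3; -15 50 0 0.3; -8 50 0 0.3; 0 50 0 0.3; 0 50 0 0.3; 0 50 0 0.3; 0 50 0 0.1"
  claw: 52

```text
t: 27.7
eef_pos: [0.4952, 0.1471, 0.2407]
tool_rot: [0.0, 0.999, -0.043, -0.001]
contact_force: [0.2, 0.5, 0.0]
gripper_width: 0.612
grasp_force: 0.0
```

carry_out:
  rows: "0 50 0 0; 0 37 -10 0; 0 0 -45 0; 0 0 -50 0; 0 0 -40 0; 0 0 -8 0; 0 0 0 0"

```text
t: 28.58
eef_pos: [0.496, 0.2331, 0.0887]
tool_rot: [0.0, 0.999, -0.043, -0.0]
contact_force: [0.3, 0.1, -0.1]
gripper_width: 0.607
grasp_force: 0.0
```

carry_out:
  rows: "0 0 9 0; 18 -2 0 0; 18 -2 0 0; 14 -1.5 0 0; 10 -1 0 0; 8 -0.7 0 0; 4 -0.3 0 0; 0 0 0 0"

```text
t: 29.58
eef_pos: [0.568, 0.2256, 0.0975]
tool_rot: [0.0, 0.999, -0.043, -0.0]
contact_force: [-0.5, -0.2, 0.5]
gripper_width: 0.613
grasp_force: 0.0
```

carry_out:
  rows: "0 0 0 0; 0 0 0 0; 0 0 0 0; 0 0 0 0; 0 0 0 0"
  claw: 20
  force: 50

```text
t: 30.2
eef_pos: [0.5678, 0.2258, 0.0979]
tool_rot: [-0.0, 0.999, -0.043, -0.0]
contact_force: [-2.7, 0.5, 5.8]
gripper_width: 0.329
grasp_force: 49.6
```

Same grip as before; pull out along the jar axis.

carry_out:
  rows: "-1.5 0.1 2.6 0; -3 0.3 5.2 0; -3 0.3 5.2 0; -4 0.3 7 0; -4 0.3 7 0; -4 0.3 7 0; -5 0.4 8.7 0; -5 0.4 8.7 0; -8 0 20 0; -10 0 30 0"

```text
t: 31.45
eef_pos: [0.5196, 0.2277, 0.1999]
tool_rot: [0.0, 0.999, -0.043, -0.001]
contact_force: [-0.1, 0.1, -0.6]
gripper_width: 0.33
grasp_force: 49.4
```

carry_out:
  rows: "0 -30 30 0; 0 -45 10 0; 0 -50 0 0; 0 -50 0 0; 0 -50 0 0; 0 -50 0 0; 0 -50 0 0; 0 -50 0 0; 5 -50 0 0; 10 -40 0 -1.5"

```text
t: 32.7
eef_pos: [0.5351, -0.2392, 0.2404]
tool_rot: [0.0, 0.998, -0.057, 0.001]
contact_force: [0.7, 0.5, -0.8]
gripper_width: 0.332
grasp_force: 49.4
```

carry_out:
  rows: "4 -8 0 -1.3; 3 -7 0 0; 0 0 -30 0; 0 0 -45 0; 0 0 -40 0; 0 0 -25 0; 0 0 -10 0; 0 0 -3 0; 0 0 0 0"

```text
t: 33.83
eef_pos: [0.5434, -0.252, 0.0871]
tool_rot: [0.0, 0.998, -0.068, 0.001]
contact_force: [-1.0, 0.6, -1.1]
gripper_width: 0.332
grasp_force: 49.5
```

carry_out:
  rows: "3 -1.5 0 0; 4 -1.5 0 0; 4 -0.5 0 0; 3 -0.5 0 0; 3 -0.5 0 0; 3 -0.5 0 0; 0 0 0 0"

```text
t: 34.7
eef_pos: [0.5612, -0.257, 0.0853]
tool_rot: [-0.0, 0.998, -0.068, -0.002]
contact_force: [-5.5, 0.5, 0.5]
gripper_width: 0.333
grasp_force: 49.5
```

carry_out:
  rows: "4 -0.5 0 0; 4 -0.5 0 0; 4 -0.5 0 0; 4 -0.5 0 0; 0 0 0 0"

```text
t: 35.33
eef_pos: [0.5787, -0.2591, 0.0858]
tool_rot: [-0.0, 0.998, -0.068, -0.0]
contact_force: [-3.6, 0.4, -2.5]
gripper_width: 0.334
grasp_force: 49.4
```

carry_out:
  rows: "4 -0.5 0 0; 4 -0.5 0 0; 4 -0.5 0 0; 4 -0.5 0 0; 0 0 0 0"

```text
t: 35.95
eef_pos: [0.595, -0.2611, 0.0859]
tool_rot: [0.0, 0.998, -0.068, 0.0]
contact_force: [-3.5, 0.5, 0.5]
gripper_width: 0.33
grasp_force: 49.3
```

carry_out:
  rows: "4 -0.5 0 0; 4 -0.5 0 0; 3 -0.4 0 0; 0 0 0 0"

```text
t: 36.45
eef_pos: [0.6057, -0.2624, 0.0859]
tool_rot: [-0.0, 0.998, -0.068, -0.0]
contact_force: [-3.7, -0.1, 2.5]
gripper_width: 0.329
grasp_force: 49.4
```

```bash
cat > j2.py <<'E'
from fit import *
np.set_printoptions(precision=2,suppress=True)
s=cam("side");o=get_obs();P=o["eef_pos"];print(o["t"],P*1000,o["contact_force"])
for q in outline_of("side","reject_a"):
    print(q["centre"],q["confidence"])
    if q["centre"][0]>380:
        for z in(.016,.026): print(z,run(s,q["pixels"],[.6 if q["centre"][1]<305 else .588,-.262 if q["centre"][1]<305 else -.337,z]))
E
python3 j2.py
```

```text
36.5 [ 605.59 -262.4    85.94] [-4.87  0.24  0.86]
[449.4, 318.4] 0.97
0.016 (array([ 2.65, -1.31, -1.42]), np.float64(0.06732544302940369))
0.026 (array([-2.78, -2.72, -2.18]), np.float64(0.06374314427375793))
[424.9, 288.0] 0.82
0.016 (array([ 6.76,  1.59, -0.26]), np.float64(0.1687052845954895))
0.026 (array([ 1.52, -0.5 , -0.43]), np.float64(0.1725255399942398))
```

carry_out:
  rows: "3 -0.4 0 0; 2 -0.3 0 0; 0 0 0 0; -4 0.5 0 0; -3 0.4 0 0; 0 0 -2 0; 0 0 -2 0; 0 0 -2 0; 0 0 -2 0; 0 0 0 0"

```text
t: 37.8
eef_pos: [0.6036, -0.2622, 0.0777]
tool_rot: [-0.0, 0.998, -0.068, -0.0]
contact_force: [-0.5, -0.0, -1.7]
gripper_width: 0.331
grasp_force: 49.4
```

carry_out:
  rows: "0 0 -2 0; 0 0 -2 0; 0 0 0 0"

```text
t: 38.17
eef_pos: [0.6035, -0.2622, 0.0737]
tool_rot: [-0.0, 0.998, -0.068, -0.0]
contact_force: [-0.2, -0.6, -0.8]
gripper_width: 0.33
grasp_force: 49.4
```

carry_out:
  rows: "0 0 -2 0; 0 0 0 0"

```text
t: 38.42
eef_pos: [0.6044, -0.2625, 0.073]
tool_rot: [0.0, 0.998, -0.068, 0.001]
contact_force: [-0.5, 0.5, 5.5]
gripper_width: 0.331
grasp_force: 50.0
```

carry_out:
  rows: "1.5 -0.2 -1 0; 1.5 -0.2 -0.5 0; 0 0 0 0"

```text
t: 38.8
eef_pos: [0.6064, -0.263, 0.0731]
tool_rot: [0.0, 0.998, -0.068, -0.0]
contact_force: [-8.3, 2.5, 18.6]
gripper_width: 0.329
grasp_force: 51.4
```

```bash
python3 j2.py
```

```text
38.85 [ 606.38 -262.93   73.07] [-7.68  3.47 18.58]
[419.1, 294.4] 0.86
0.016 (array([-0.35, -1.59, -0.81]), np.float64(0.17631617188453674))
0.026 (array([-5.55, -3.49, -1.17]), np.float64(0.18196846544742584))
[444.0, 316.0] 0.77
0.016 (array([ 1.48, -1.11, -3.3 ]), np.float64(0.07385820895433426))
0.026 (array([-3.1 , -2.1 , -4.25]), np.float64(0.08169884234666824))
```

carry_out:
  rows: "-1 0 0.8 0; 0 0 0.7 0; 0 0 0 0"

```text
t: 39.28
eef_pos: [0.6058, -0.2628, 0.0732]
tool_rot: [0.0, 0.998, -0.068, 0.0]
contact_force: [-2.9, 0.8, 7.7]
gripper_width: 0.332
grasp_force: 50.3
```

carry_out:
  rows: "0 0 0 0; 0 0 0 0; 0 0 0 0; 0 0 5 0; 0 0 15 0; 0 0 30 0; 0 0 40 0; 0 0 40 0; 0 0 20 0; 0 0 0 0"
  claw: 48

```text
t: 40.52
eef_pos: [0.607, -0.2632, 0.2251]
tool_rot: [0.001, 0.998, -0.068, 0.002]
contact_force: [-0.3, 0.1, 0.2]
gripper_width: 0.564
grasp_force: 0.0
```

```bash
python3 j2.py
python3 - <<'E'
from h import *
for n in("side","top"):
    cam(n)
    for th in("reject_a","good_a","mug","tape_roll","brush"):print(n,th,[(np.round(r["centre"],1),round(r["confidence"],2)) for r in place_of(n,th)])
E
```

```text
40.575 [ 605.96 -262.77  223.1 ] [-1.01  0.58 -1.06]
[420.9, 290.1] 0.78
0.016 (array([ 1.  , -0.67, -3.31]), np.float64(0.12316463142633438))
0.026 (array([-4.71, -3.08, -3.83]), np.float64(0.13606823980808258))
[447.1, 318.0] 0.64
0.016 (array([ 3.81, -1.47, -3.62]), np.float64(0.07527011632919312))
0.026 (array([-1.  , -2.64, -4.38]), np.float64(0.08160731196403503))
side reject_a [(array([267.1, 154.1]), 0.71), (array([419. , 300.7]), 0.7), (array([440.3, 329.8]), 0.68)]
side good_a [(array([266.7, 153. ]), 0.83), (array([303.2, 186.9]), 0.71), (array([257.9, 291.6]), 0.51)]
side mug []
side tape_roll [(array([256.1, 292. ]), 0.81)]
side brush [(array([190.1, 244.3]), 0.62)]
top reject_a [(array([401.7, 187.3]), 0.58)]
top good_a [(array([196.3, 171.9]), 0.71), (array([256.9, 178.9]), 0.65)]
top mug [(array([383.8, 136.3]), 0.55)]
top tape_roll [(array([309.1, 274.9]), 0.73)]
top brush [(array([223.5, 294.5]), 0.63)]
```

```bash
python3 -c "
from station import *
print(get_obs()['contact_force']); print(hand_in())"
```

```text
[-0.76666761  0.23493128  0.80057737]
the job is handed in; nothing more can be done
None
```

I moved both tabbed reject jars to the side bin, felt each one touch the floor (under 20 N) before letting go, and handed the job in at about 41 s; by the last camera estimates both stand upright to within about 4°, and the plain-capped jars and bystanders were not touched.

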